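# Blow the dust off a sample box with the clamped air duster

## Robot

A 6-joint arm with a two-finger parallel gripper is mounted at the origin on a cart in front of the work surface, level with it; the furniture and walls round the work are solid. World frame = base frame: x ahead of the robot, y to its left, z up, the work surface at z = 0. Lengths are in m, angles in rad, forces in N, time in s.
With the tool pointing down it reaches from about 0.3 to 0.825 m from the base axis. Payload 5.4 kg.
Tool frame: the origin (TCP) lies at the very end of the fingers, on their centre line; the grasp point (between the pads) lies 19 mm behind it; z points along the fingers, y is the line along which they close (so a half turn about z gives the same grasp; the last joint's range is limited). The gripper opens to 92 mm and grips with 3 to 60 N. Pads are 20 mm wide; open, the fingers measure 128 mm over their backs; the gripper's body (75 mm by 189 mm) begins 69 mm behind the grasp point.
Start: joints at [-1.452, 0.158, 1.597, -0, 1.386, -0.21], TCP at [0.186, -0.544, 0.215] pointing down, gripper open.
Joint ranges: [-2.91, 2.91], [-0.94, 2.29], [0.18, 2.7], [-1.29, 4.43], [0.17, 2.64], [-3, 3]. Speed limits (rad/s): [2.57, 2.57, 3.14, 3.14, 3.14, 3.14].

## Interface

Orientations are given as a unit quaternion [x, y, z, w].
In Python, from rig import * gives the robot as it stands.
- The arm moves only by the tool carry_out, never from a script. Its argument "targets" is a list of rows, each an object of numbers: "tx", "ty", "tz": the shift along the tool's x, y, z in units of 30 mm (1.0 is 30 mm); "wx", "wy", "wz": the turn, a rotation vector about the tool's x, y, z in degrees; "gripper": the finger opening in mm, from 0 to 91.9. A call has 1 to 20 rows; each row shifts and turns the commanded pose from where the row before left it, along the tool's axes as they then stand; what a row does not reach is not made up. A row lasts 1/12 s, in which the tool goes at most 41.7 mm and 7.16 degrees, less where a joint would pass 70% of its speed; a pose out of reach is approached as far as the arm can. A call is refused whole if a number of a shift passes 1 or a number of a turn 7.16, either way. A call with a gripper value outside its range is refused whole. The fingers move at their own pace and stop on an object; the grip force is fixed at half the most. Time passes only in rows, so rows that do not move let the fingers close. It gives the time, the measured TCP pose, the force, the opening and the grip force at its end, in the units of the state.
- get_obs(): the state, without advancing time (a new reading comes with each control period).
- read_camera(name): name is "scene" or "top" or "wrist"; returns the picture (480x640x3 uint8, red, green, blue); there is no depth.
- camera_info(name): a dict with "vfov" (degrees; the focal length in pixels is half the picture's height over the tangent of half this angle, whatever the lens; pixels are square), "cx", "cy" (the principal point, pixels), "eye" and "orientation" of the camera in the world. Camera axes: x right, y down, z forward; pixel columns grow to the right and rows downward; lengths in m; the calibration is good to about 2 mm. A picture is of the moment at which its call begins: read the wrist's pose just before it. camera_info takes no time and is no camera call; for the wrist camera it gives the pose at the moment of the call.
- hand_in(): hands the job in; it is judged then, once.
The state is a dict: "time_s": time; "qpos": joint angles; "joint_vel": joint speeds; "joint_efforts": joint torques, N m; "position": TCP position; "eef_rot": TCP orientation; "contact_force": force on the tool from outside, world axes, zero at the start; "ft_torque": the same for the moment, N m; "grip_width": opening from 0.0 (shut) to 1.0 (fully open); "gripper_force": force on a finger pad.
Only numpy, scipy, OpenCV 4.12 (cv2) and the standard library are available. Lean on these libraries where they do the work, as an engineer would, in place of code of your own. Each camera call takes 0.05 s, during which the arm holds its last target. There are 200 camera calls.

## Task

Put the small cardboard box lying nearest the air-duster can, on the bench to its right, the right way up on the middle of the round black mat and let go of it. Turn the red nozzle head of the clamped air-duster can until its spout lines up with the notch in the white collar, and with the box on the mat push the head fully down for a moment and let it spring back up. Leave the box on the mat, the spout at the notch, and the other things where they are; never press the head down while the mat is empty.

Things in the scene. Friction and masses are not known exactly. Their poses are not given: they have to be found in the camera images.
- dusty_box: small brown taped cardboard box, loose, 52 (its x) x 79 (its y) x 36 (z) mm, about 90 g. Origin at the centre of its underside, z up. It starts 0.2 to 0.45 m to the right of the can (not the boxes at the far ends of the bench); grip it across its 52 mm sides (along its x).
- stand: grey board 350 (x) x 150 (y) x 12 mm, fixed to the bench, at a different place and angle each time. Origin at the centre of its underside on the bench. A blue air-duster can (60 mm across) is clamped upright at x = -100 mm, y = 0; the round black mat is at x = +100 mm. Its x axis points from the can to the mat.
- mat_centre (a point): centre of the top face of the round black rubber mat (130 mm across, flat, 15 mm above the bench; the box fits wholly on it)
- notch (a point): centre of the mouth of the notch in the white guard collar (48 mm across, rim 130 mm above the bench) on top of the can, marked red below. The notch faces the mat, along the stand's x; the spout, 10 mm thick, goes down into it with about 0.18 rad to spare either way.
- head_top (a point): centre of the top of the red nozzle head, on the can's axis, 171 mm above the bench when up. The head is a bar with upright flat sides: 46 mm long (x of this point, which turns with the head and points along the spout), 26 mm wide (y), 28 mm tall, standing 13 mm above the collar rim with only the spout between. Grip it from above across the 26 mm, or push its top.
- spout_tip (a point): tip of the spout, 43 mm from the can's axis under the head's front end, 34 mm below the top of the head
- nozzle_turn (a joint): turn of the head about the upright axis of the can, rad: 0 = spout exactly at the notch, positive = anticlockwise from above; range -0.45 to 1.5, starts at 0.5 to 1.3. Stiff (about 0.04 N m), stays where it is left, no click at 0.
- nozzle_press (a joint): how far the head is pressed down, m: 0 = up, 0.010 = fully down. The spring takes about 3 N to start and 10 N when fully down, and returns it. Unless the spout is at the notch it lands on the collar rim after 2 to 4 mm and goes no further.
- paste_jar: jar of paste with green lid, 59 mm across, 70 mm high, loose bystander; origin at the centre of its underside
- orange_roll: orange tape roll lying flat, 100 mm across, 30 mm high, loose bystander; origin at the centre of its underside
- tape_measure: yellow tape measure lying flat, 63 x 90 x 38 mm, loose bystander; origin under its centre
There are look-alikes about, which are no part of the job. What is shaped like the dusty_box but purple or turquoise is not meant.

How it is judged:
By the outcome, as a careful person would: the job done as asked, in the order asked, and still so for the second after the job is handed in, with the robot touching nothing.
It also fails if it takes over 58 s, if anything falls off the work surface, if the arm or the gripper's body presses on something with over 40 N, if the wrist force passes 120 N, or if a joint passes its speed limit or range.

## Working session

There is one attempt and no reset: what is moved stays moved. The work goes in short steps, Python scripts to look and compute and a tool call to move; the robot and the scene stay as the last step left them, time stands still between calls to the robot, and variables do not carry over. Pictures are saved under pics/ and viewed, at most 10 in all, crops included, and the job is handed in when it is done.

Besides the shell and the picture viewer there is one more tool, called after "Request:" by a JSON object that holds its "api" and its "payload", one argument or row to a line. carry_out: Moves the arm, as the interface text tells. Its arguments: {"type":"object","properties":{"targets":{"type":"array"}},"required":["targets"]}

```bash
mkdir -p pics; python3 - <<'E'
from rig import *
import cv2,json
for n in ["top","scene"]:
    im=read_camera(n); cv2.imwrite(f"pics/{n}0.png",im[:,:,::-1]); print(n,camera_info(n))
print(get_obs())
E
```

```text
top {'vfov': 49.296559758427556, 'cx': 323.4990856562235, 'cy': 246.76007701752346, 'eye': array([ 0.35539354, -0.00655327,  1.42651519]), 'orientation': array([-0.69389697,  0.71420153, -0.06747949,  0.06220679])}
scene {'vfov': 52.416056447796485, 'cx': 319.124512072109, 'cy': 242.01240155100191, 'eye': array([0.10850142, 0.8015627 , 1.17582537]), 'orientation': array([-0.24553591,  0.89953792, -0.34740881,  0.09925103])}
{'time_s': 0.1, 'qpos': array([-1.45207746e+00,  1.58949834e-01,  1.59810855e+00, -1.75427788e-05,
        1.38618872e+00, -2.10044325e-01]), 'joint_vel': array([ 0.00304304, -0.00153301, -0.00221255, -0.00066066, -0.00229218,
       -0.00056823]), 'joint_efforts': array([-5.37832511e-04, -3.86499596e+01, -3.22962570e+01,  7.02786259e-02,
        3.38788319e-02, -4.69704514e-05]), 'position': array([ 0.18558852, -0.54363096,  0.21373658]), 'eef_rot': array([ 9.86519139e-01,  1.63643836e-01,  2.91481946e-05, -8.26756214e-04]), 'contact_force': array([-1.21698525,  0.29320993,  0.92707209]), 'ft_torque': array([ 0.04599999, -0.01612354,  0.0107059 ]), 'gripper_force': 0.0, 'grip_width': 0.9992727639955391}
```

View pics/top0.png

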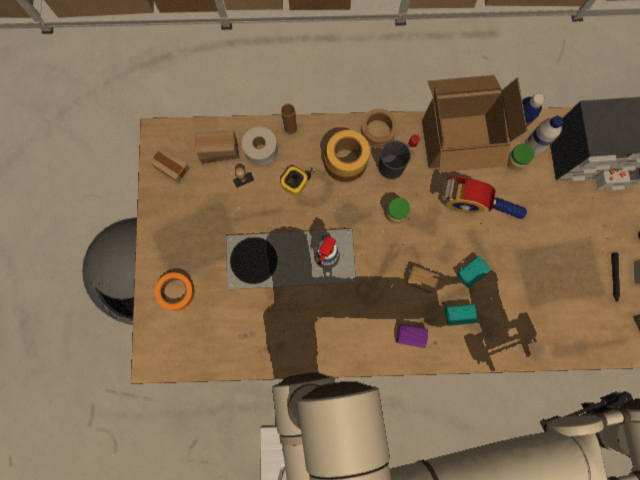

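View pics/scene0.png

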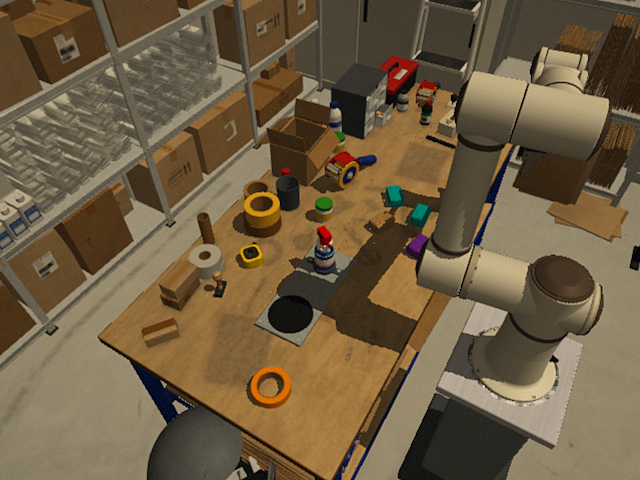

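The top view shows the mat at about (254,261), the can at about (328,250) and the brown box in shadow at about (423,277). I'll enlarge that area.

```bash
python3 - <<'E'
import cv2,numpy as np
im=cv2.imread("pics/top0.png")
g=lambda c:np.clip(((c/255.)**0.6)*255,0,255).astype('uint8')
a=cv2.resize(g(im[222:294,220:364]),None,fx=5.5,fy=5.5,interpolation=cv2.INTER_CUBIC)[:, :792]
b=cv2.resize(g(im[255:301,395:495]),None,fx=4,fy=4,interpolation=cv2.INTER_CUBIC)
o=np.zeros((590,800,3),'uint8'); o[:a.shape[0],:a.shape[1]]=a; o[400:400+b.shape[0],:400]=b
cv2.imwrite("pics/crop0.png",o)
E
```

```text
(no output)
```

View pics/crop0.png

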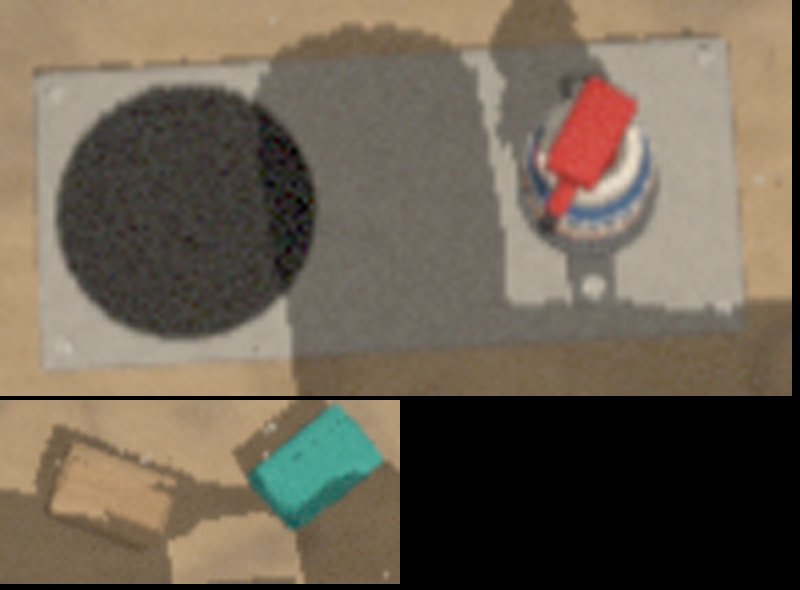

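```bash
cat > h.py <<'E'
import numpy as np
from scipy.spatial.transform import Rotation as R
from rig import *
def ray(ci,px,z):
    f=240/np.tan(np.radians(ci['vfov'])/2)
    d=R.from_quat(ci['orientation']).apply([(px[0]-ci['cx'])/f,(px[1]-ci['cy'])/f,1])
    e=np.array(ci['eye']); return e+d*(z-e[2])/d[2]
def proj(ci,p):
    f=240/np.tan(np.radians(ci['vfov'])/2)
    c=R.from_quat(ci['orientation']).inv().apply(np.array(p)-ci['eye'])
    return f*c[...,:2]/c[...,2:]+[ci['cx'],ci['cy']]
E
python3 - <<'E'
from h import *
np.set_printoptions(precision=4,suppress=True)
ci=camera_info("top")
A=lambda p:(p[0]/5.5+220-.4,p[1]/5.5+222-.4)
B=lambda p:(p[0]/4+395-.4,(p[1]-400)/4+255-.4)
S=np.array([ray(ci,A(p),.012) for p in [(36,70),(727,38),(745,328),(45,370)]])
print("stand",S,S.mean(0),[np.linalg.norm(S[i]-S[i-1]) for i in range(4)])
d=(S[0]+S[3]-S[1]-S[2])[:2]; print("ang",np.arctan2(d[1],d[0])); u=d/np.linalg.norm(d)
print("mat pred",S.mean(0)[:2]+.1*u,"meas",ray(ci,A((186,211)),.015))
print("can pred",S.mean(0)[:2]-.1*u)
H=np.array([ray(ci,A(p),.171) for p in [(595,75),(637,103),(590,190),(548,165)]])
print("head",H.mean(0),[np.linalg.norm(H[i]-H[i-1]) for i in range(4)],"spout",ray(ci,A((550,220)),.14))
d=(H[2]+H[3]-H[0]-H[1])[:2];print("hang",np.arctan2(d[1],d[0]))
X=np.array([ray(ci,B(p),.036) for p in [(72,442),(175,480),(160,530),(52,512)]])
print("box",X,X.mean(0),[np.linalg.norm(X[i]-X[i-1]) for i in range(4)])
E
```

```text
stand [[ 0.6605  0.2466  0.012 ]
 [ 0.6671 -0.1008  0.012 ]
 [ 0.5203 -0.104   0.012 ]
 [ 0.5094  0.2415  0.012 ]] [0.5893 0.0708 0.012 ] [np.float64(0.15118722430277498), np.float64(0.3474769438771731), np.float64(0.14691258591681414), np.float64(0.3456011075368047)]
ang 1.596063047911718
mat pred [0.5868 0.1708] meas [0.5862 0.1713 0.015 ]
can pred [ 0.5918 -0.0292]
head [ 0.5906 -0.0288  0.171 ] [np.float64(0.04579497874279589), np.float64(0.02258466592879305), np.float64(0.04450754920078115), np.float64(0.02171934547801745)] spout [ 0.5569 -0.0089  0.14  ]
hang 2.6304080053121957
box [[ 0.5566 -0.2588  0.036 ]
 [ 0.5289 -0.3263  0.036 ]
 [ 0.4957 -0.3139  0.036 ]
 [ 0.5098 -0.2426  0.036 ]] [ 0.5227 -0.2854  0.036 ] [np.float64(0.049542012028974555), np.float64(0.0729480102332719), np.float64(0.035473954251682455), np.float64(0.0727538259224961)]
```

Everything checks against the given sizes: the stand is at 1.596 rad, the mat at (0.587,0.171), the can at (0.591,-0.029), and nozzle_turn is about 1.03. Next I'll move over the box for a wrist view.

Request:
{"api": "carry_out", "payload": {
  "targets": [
    {"tx":0.9,"ty":-0.35,"tz":-0.2},
    {"tx":0.9,"ty":-0.35,"tz":-0.2},
    {"tx":0.9,"ty":-0.35,"tz":-0.2},
    {"tx":0.9,"ty":-0.35,"tz":-0.2},
    {"tx":0.9,"ty":-0.35,"tz":-0.2},
    {"tx":0.9,"ty":-0.35,"tz":-0.2},
    {"tx":0.9,"ty":-0.35,"tz":-0.2},
    {"tx":0.9,"ty":-0.35,"tz":-0.2},
    {"tx":0.9,"ty":-0.35,"tz":-0.2},
    {"tx":0.9,"ty":-0.35,"tz":-0.2},
    {"tx":0.9,"ty":-0.35,"tz":-0.2},
    {"tx":0.9,"ty":-0.35,"tz":-0.2},
    {"wz":-7},
    {"wz":-7},
    {"wz":-7},
    {"wz":-7},
    {"wz":-7},
    {"wz":-7},
    {"wz":-7},
    {}
  ]
}}

```text
invalid input at $.targets[0]: expected keys tx, ty, tz, wx, wy, wz, gripper
```

```bash
python3 - <<'E'
from h import *
import cv2
np.set_printoptions(precision=4,suppress=True)
o=get_obs();print(o['position'],R.from_quat(o['eef_rot']).as_matrix(),o['qpos'])
ci=camera_info("wrist");print(ci)
im=read_camera("wrist");cv2.imwrite("pics/w1.png",im[:,:,::-1])
print(proj(ci,[[.5227,-.2854,.0]]))
E
```

```text
[ 0.1856 -0.5436  0.2137] [[ 0.9464  0.3229 -0.0002]
 [ 0.3229 -0.9464  0.0016]
 [ 0.0003 -0.0016 -1.    ]] [-1.4521  0.1589  1.5981 -0.      1.3862 -0.21  ]
{'vfov': 58.41505016405937, 'cx': 319.269562670673, 'cy': 241.51226249321297, 'eye': array([ 0.2524, -0.5198,  0.3844]), 'orientation': array([ 0.8071, -0.5764, -0.0753,  0.1037])}
[[ 120.3189 -383.0821]]
```

View pics/w1.png

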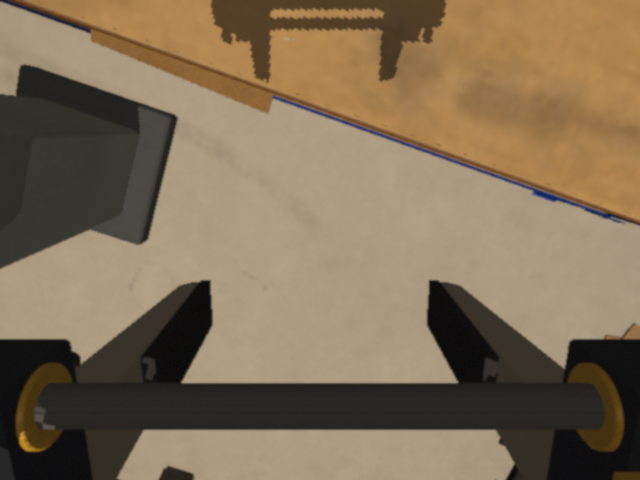

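The move was refused because every key is required, so that picture is only the view from the start pose: bench edge and gripper, no box.

Request:
{"api": "carry_out", "payload": {
  "targets": [
    {"tx":0.97,"ty":-0.2,"tz":-0.2,"wx":0,"wy":0,"wz":0,"gripper":91},
    {"tx":0.97,"ty":-0.2,"tz":-0.2,"wx":0,"wy":0,"wz":0,"gripper":91},
    {"tx":0.97,"ty":-0.2,"tz":-0.2,"wx":0,"wy":0,"wz":0,"gripper":91},
    {"tx":0.97,"ty":-0.2,"tz":-0.2,"wx":0,"wy":0,"wz":0,"gripper":91},
    {"tx":0.97,"ty":-0.2,"tz":-0.2,"wx":0,"wy":0,"wz":0,"gripper":91},
    {"tx":0.97,"ty":-0.2,"tz":-0.2,"wx":0,"wy":0,"wz":0,"gripper":91},
    {"tx":0.97,"ty":-0.2,"tz":-0.2,"wx":0,"wy":0,"wz":0,"gripper":91},
    {"tx":0.97,"ty":-0.2,"tz":-0.2,"wx":0,"wy":0,"wz":0,"gripper":91},
    {"tx":0.97,"ty":-0.2,"tz":-0.2,"wx":0,"wy":0,"wz":0,"gripper":91},
    {"tx":0.97,"ty":-0.2,"tz":-0.2,"wx":0,"wy":0,"wz":0,"gripper":91},
    {"tx":0.97,"ty":-0.2,"tz":-0.2,"wx":0,"wy":0,"wz":0,"gripper":91},
    {"tx":0.97,"ty":-0.2,"tz":-0.2,"wx":0,"wy":0,"wz":0,"gripper":91},
    {"tx":0,"ty":0,"tz":0,"wx":0,"wy":0,"wz":-7,"gripper":91},
    {"tx":0,"ty":0,"tz":0,"wx":0,"wy":0,"wz":-7,"gripper":91},
    {"tx":0,"ty":0,"tz":0,"wx":0,"wy":0,"wz":-7,"gripper":91},
    {"tx":0,"ty":0,"tz":0,"wx":0,"wy":0,"wz":-7,"gripper":91},
    {"tx":0,"ty":0,"tz":0,"wx":0,"wy":0,"wz":-7,"gripper":91},
    {"tx":0,"ty":0,"tz":0,"wx":0,"wy":0,"wz":-7,"gripper":91},
    {"tx":0,"ty":0,"tz":0,"wx":0,"wy":0,"wz":-7,"gripper":91},
    {"tx":0,"ty":0,"tz":0,"wx":0,"wy":0,"wz":0,"gripper":91}
  ]
}}

```text
time_s: 1.82
position: [0.4928, -0.3631, 0.2861]
eef_rot: [0.829, 0.559, -0.0, -0.0]
contact_force: [-0.7, -0.2, -0.3]
grip_width: 0.993
gripper_force: 0.0
```

```bash
python3 - <<'E'
from h import *
import cv2
np.set_printoptions(precision=4,suppress=True)
o=get_obs();print(o['time_s'],o['position'],R.from_quat(o['eef_rot']).as_matrix(),o['qpos'])
ci=camera_info("wrist");print(ci)
im=read_camera("wrist");cv2.imwrite("pics/w2.png",im[:,:,::-1])
print(proj(ci,[[.5227,-.2854,.0]]))
E
```

```text
1.8167 [ 0.4928 -0.3631  0.2861] [[ 0.3743  0.9273 -0.0006]
 [ 0.9273 -0.3743  0.0006]
 [ 0.0004 -0.0008 -1.    ]] [-0.8322  0.2182  1.3886 -0.      1.5357 -0.4485]
{'vfov': 58.41505016405937, 'cx': 319.269562670673, 'cy': 241.51226249321297, 'eye': array([ 0.5187, -0.2959,  0.4568]), 'orientation': array([ 0.9737, -0.1884, -0.0248,  0.1256])}
[[319.4785 117.4141]]
```

View pics/w2.png

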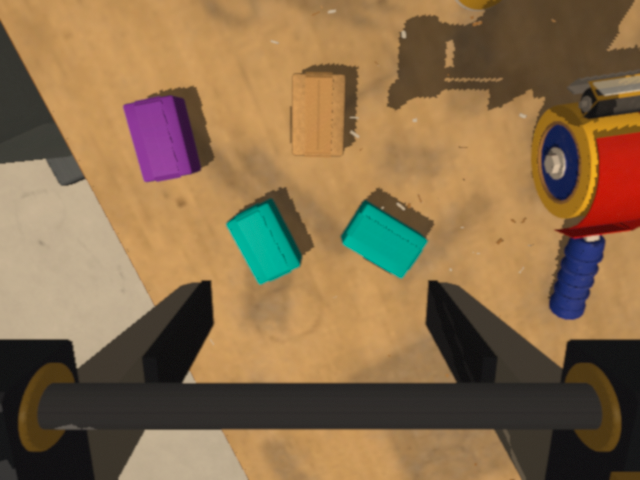

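The wrist view shows the brown box at about (318,115), with corners (293,74), (345,73), (342,157) and (292,155). It lies flat with its 52x79 face up, and the purple and turquoise ones are clear of it.

```bash
python3 - <<'E'
from h import *
import cv2
np.set_printoptions(precision=4,suppress=True)
ci=camera_info("wrist"); im=cv2.imread("pics/w2.png")
# brown top face: brighter than bench; segment in roi by hue/brightness
roi=im[60:170,275:360].astype(int); 
X=np.array([ray(ci,p,.036) for p in [(293,74),(345,73),(342,157),(292,155)]])
c=X.mean(0);print(X,c,[np.linalg.norm(X[i]-X[i-1]) for i in range(4)])
d=(X[0]+X[1]-X[2]-X[3])[:2];print("yang",np.degrees(np.arctan2(d[1],d[0])))
M=R.from_quat(get_obs()['eef_rot']).as_matrix()
print("tool-x ang",np.degrees(np.arctan2(M[1,0],M[0,0])),"delta tool mm",1e3*M.T@(c-get_obs()['position']))
E
```

```text
[[ 0.5148 -0.2417  0.036 ]
 [ 0.5594 -0.259   0.036 ]
 [ 0.5291 -0.3286  0.036 ]
 [ 0.4852 -0.3086  0.036 ]] [ 0.5221 -0.2845  0.036 ] [np.float64(0.07316471375617915), np.float64(0.047806363776114615), np.float64(0.07590221406797334), np.float64(0.04819926206159774)]
yang 66.29954343691017
tool-x ang 67.70014585465975 delta tool mm [ 83.8139  -2.4852 250.2091]
```

Request:
{"api": "carry_out", "payload": {
  "targets": [
    {"tx":0.93,"ty":0,"tz":0,"wx":0,"wy":0,"wz":1.4,"gripper":91},
    {"tx":0.93,"ty":-0.08,"tz":0,"wx":0,"wy":0,"wz":0,"gripper":91},
    {"tx":0.93,"ty":0,"tz":0,"wx":0,"wy":0,"wz":0,"gripper":91},
    {"tx":0,"ty":0,"tz":0.9,"wx":0,"wy":0,"wz":0,"gripper":91},
    {"tx":0,"ty":0,"tz":0.9,"wx":0,"wy":0,"wz":0,"gripper":91},
    {"tx":0,"ty":0,"tz":0.9,"wx":0,"wy":0,"wz":0,"gripper":91},
    {"tx":0,"ty":0,"tz":0.9,"wx":0,"wy":0,"wz":0,"gripper":91},
    {"tx":0,"ty":0,"tz":0.9,"wx":0,"wy":0,"wz":0,"gripper":91},
    {"tx":0,"ty":0,"tz":0.9,"wx":0,"wy":0,"wz":0,"gripper":91},
    {"tx":0,"ty":0,"tz":0.9,"wx":0,"wy":0,"wz":0,"gripper":91},
    {"tx":0,"ty":0,"tz":0.9,"wx":0,"wy":0,"wz":0,"gripper":91},
    {"tx":0,"ty":0,"tz":0.6,"wx":0,"wy":0,"wz":0,"gripper":91},
    {"tx":0,"ty":0,"tz":0.4,"wx":0,"wy":0,"wz":0,"gripper":91},
    {"tx":0,"ty":0,"tz":0.2,"wx":0,"wy":0,"wz":0,"gripper":91},
    {"tx":0,"ty":0,"tz":0,"wx":0,"wy":0,"wz":0,"gripper":91},
    {"tx":0,"ty":0,"tz":0,"wx":0,"wy":0,"wz":0,"gripper":91}
  ]
}}

```text
time_s: 3.2
position: [0.5241, -0.2858, 0.0355]
eef_rot: [0.837, 0.547, 0.0, 0.001]
contact_force: [0.9, 0.4, 0.9]
grip_width: 0.99
gripper_force: 0.0
```

Request:
{"api": "carry_out", "payload": {
  "targets": [
    {"tx":0,"ty":-0.07,"tz":0.5,"wx":0,"wy":0,"wz":0,"gripper":91},
    {"tx":0,"ty":0,"tz":0.43,"wx":0,"wy":0,"wz":0,"gripper":91},
    {"tx":0,"ty":0,"tz":0,"wx":0,"wy":0,"wz":0,"gripper":91},
    {"tx":0,"ty":0,"tz":0,"wx":0,"wy":0,"wz":0,"gripper":40},
    {"tx":0,"ty":0,"tz":0,"wx":0,"wy":0,"wz":0,"gripper":40},
    {"tx":0,"ty":0,"tz":0,"wx":0,"wy":0,"wz":0,"gripper":40},
    {"tx":0,"ty":0,"tz":0,"wx":0,"wy":0,"wz":0,"gripper":40},
    {"tx":0,"ty":0,"tz":0,"wx":0,"wy":0,"wz":0,"gripper":40},
    {"tx":0,"ty":0,"tz":0,"wx":0,"wy":0,"wz":0,"gripper":40}
  ]
}}

```text
time_s: 3.95
position: [0.5218, -0.2847, 0.0071]
eef_rot: [0.837, 0.548, 0.0, 0.0]
contact_force: [0.7, -0.2, 0.5]
grip_width: 0.58
gripper_force: 0.0
```

Request:
{"api": "carry_out", "payload": {
  "targets": [
    {"tx":0,"ty":0,"tz":0,"wx":0,"wy":0,"wz":0,"gripper":40},
    {"tx":0,"ty":0,"tz":0,"wx":0,"wy":0,"wz":0,"gripper":40},
    {"tx":0,"ty":0,"tz":0,"wx":0,"wy":0,"wz":0,"gripper":40}
  ]
}}

```text
time_s: 4.2
position: [0.5218, -0.2846, 0.007]
eef_rot: [0.837, 0.548, 0.0, 0.0]
contact_force: [-1.0, 0.3, 0.7]
grip_width: 0.55
gripper_force: 30.0
```

Request:
{"api": "carry_out", "payload": {
  "targets": [
    {"tx":0,"ty":0,"tz":-0.5,"wx":0,"wy":0,"wz":0,"gripper":40},
    {"tx":0,"ty":0,"tz":-0.9,"wx":0,"wy":0,"wz":0,"gripper":40},
    {"tx":0,"ty":0,"tz":-0.9,"wx":0,"wy":0,"wz":0,"gripper":40},
    {"tx":0,"ty":0,"tz":-0.9,"wx":0,"wy":0,"wz":0,"gripper":40},
    {"tx":0,"ty":0,"tz":-0.9,"wx":0,"wy":0,"wz":0,"gripper":40},
    {"tx":0,"ty":0,"tz":-0.9,"wx":0,"wy":0,"wz":0,"gripper":40},
    {"tx":0,"ty":0,"tz":-0.9,"wx":0,"wy":0,"wz":0,"gripper":40},
    {"tx":0,"ty":0,"tz":-0.9,"wx":0,"wy":0,"wz":0,"gripper":40},
    {"tx":0,"ty":0,"tz":-0.6,"wx":0,"wy":0,"wz":0,"gripper":40},
    {"tx":0,"ty":0,"tz":0,"wx":0,"wy":0,"wz":0,"gripper":40}
  ]
}}

```text
time_s: 5.03
position: [0.5235, -0.286, 0.2335]
eef_rot: [0.837, 0.548, 0.001, 0.004]
contact_force: [-0.3, -0.5, -0.2]
grip_width: 0.548
gripper_force: 30.0
```

Request:
{"api": "carry_out", "payload": {
  "targets": [
    {"tx":0.5,"ty":-0.15,"tz":0,"wx":0,"wy":0,"wz":0,"gripper":40},
    {"tx":0.9,"ty":-0.25,"tz":0,"wx":0,"wy":0,"wz":0,"gripper":40},
    {"tx":0.9,"ty":-0.25,"tz":0,"wx":0,"wy":0,"wz":0,"gripper":40},
    {"tx":0.9,"ty":-0.25,"tz":0,"wx":0,"wy":0,"wz":0,"gripper":40},
    {"tx":0.9,"ty":-0.25,"tz":0,"wx":0,"wy":0,"wz":0,"gripper":40},
    {"tx":0.9,"ty":-0.25,"tz":0,"wx":0,"wy":0,"wz":0,"gripper":40},
    {"tx":0.9,"ty":-0.25,"tz":0,"wx":0,"wy":0,"wz":0,"gripper":40},
    {"tx":0.9,"ty":-0.25,"tz":0,"wx":0,"wy":0,"wz":0,"gripper":40},
    {"tx":0.9,"ty":-0.25,"tz":0,"wx":0,"wy":0,"wz":0,"gripper":40},
    {"tx":0.9,"ty":-0.25,"tz":0,"wx":0,"wy":0,"wz":0,"gripper":40},
    {"tx":0.9,"ty":-0.25,"tz":0,"wx":0,"wy":0,"wz":0,"gripper":40},
    {"tx":0.9,"ty":-0.25,"tz":0,"wx":0,"wy":0,"wz":0,"gripper":40},
    {"tx":0.9,"ty":-0.25,"tz":0,"wx":0,"wy":0,"wz":0,"gripper":40},
    {"tx":0.9,"ty":-0.25,"tz":0,"wx":0,"wy":0,"wz":0,"gripper":40},
    {"tx":0.9,"ty":-0.25,"tz":0,"wx":0,"wy":0,"wz":0,"gripper":40},
    {"tx":0.9,"ty":-0.25,"tz":0,"wx":0,"wy":0,"wz":0,"gripper":40},
    {"tx":0.7,"ty":-0.2,"tz":0,"wx":0,"wy":0,"wz":0,"gripper":40},
    {"tx":0.08,"ty":0,"tz":0,"wx":0,"wy":0,"wz":0,"gripper":40},
    {"tx":0,"ty":0,"tz":0,"wx":0,"wy":0,"wz":0,"gripper":40}
  ]
}}

```text
time_s: 6.62
position: [0.5845, 0.1725, 0.2261]
eef_rot: [0.836, 0.549, -0.002, -0.001]
contact_force: [-0.0, 0.7, -0.7]
grip_width: 0.551
gripper_force: 30.0
```

Request:
{"api": "carry_out", "payload": {
  "targets": [
    {"tx":0,"ty":0.08,"tz":0.9,"wx":0,"wy":0,"wz":0,"gripper":40},
    {"tx":0,"ty":0,"tz":0.9,"wx":0,"wy":0,"wz":0,"gripper":40},
    {"tx":0,"ty":0,"tz":0.9,"wx":0,"wy":0,"wz":0,"gripper":40},
    {"tx":0,"ty":0,"tz":0.9,"wx":0,"wy":0,"wz":0,"gripper":40},
    {"tx":0,"ty":0,"tz":0.9,"wx":0,"wy":0,"wz":0,"gripper":40},
    {"tx":0,"ty":0,"tz":0.9,"wx":0,"wy":0,"wz":0,"gripper":40},
    {"tx":0,"ty":0,"tz":0.5,"wx":0,"wy":0,"wz":0,"gripper":40},
    {"tx":0,"ty":0,"tz":0.4,"wx":0,"wy":0,"wz":0,"gripper":40},
    {"tx":0,"ty":0,"tz":0.3,"wx":0,"wy":0,"wz":0,"gripper":40},
    {"tx":0,"ty":0,"tz":0,"wx":0,"wy":0,"wz":0,"gripper":40},
    {"tx":0,"ty":0,"tz":0,"wx":0,"wy":0,"wz":0,"gripper":40}
  ]
}}

```text
time_s: 7.53
position: [0.5884, 0.1698, 0.0309]
eef_rot: [0.837, 0.548, 0.0, 0.0]
contact_force: [0.8, -0.3, 0.1]
grip_width: 0.551
gripper_force: 30.0
```

Down another 8 mm, then release.

Request:
{"api": "carry_out", "payload": {
  "targets": [
    {"tx":0,"ty":-0.05,"tz":0.15,"wx":0,"wy":0,"wz":0,"gripper":40},
    {"tx":0,"ty":0,"tz":0.12,"wx":0,"wy":0,"wz":0,"gripper":40},
    {"tx":0,"ty":0,"tz":0,"wx":0,"wy":0,"wz":0,"gripper":40},
    {"tx":0,"ty":0,"tz":0,"wx":0,"wy":0,"wz":0,"gripper":40}
  ]
}}

```text
time_s: 7.87
position: [0.5869, 0.1708, 0.0228]
eef_rot: [0.837, 0.548, 0.0, 0.0]
contact_force: [1.1, -0.3, -0.7]
grip_width: 0.551
gripper_force: 30.0
```

Request:
{"api": "carry_out", "payload": {
  "targets": [
    {"tx":0,"ty":0,"tz":0,"wx":0,"wy":0,"wz":0,"gripper":75},
    {"tx":0,"ty":0,"tz":0,"wx":0,"wy":0,"wz":0,"gripper":75},
    {"tx":0,"ty":0,"tz":0,"wx":0,"wy":0,"wz":0,"gripper":75},
    {"tx":0,"ty":0,"tz":0,"wx":0,"wy":0,"wz":0,"gripper":75},
    {"tx":0,"ty":0,"tz":0,"wx":0,"wy":0,"wz":0,"gripper":75},
    {"tx":0,"ty":0,"tz":-0.4,"wx":0,"wy":0,"wz":0,"gripper":75},
    {"tx":0,"ty":0,"tz":-0.8,"wx":0,"wy":0,"wz":0,"gripper":75},
    {"tx":0,"ty":0,"tz":-0.9,"wx":0,"wy":0,"wz":0,"gripper":75},
    {"tx":0,"ty":0,"tz":-0.9,"wx":0,"wy":0,"wz":0,"gripper":75},
    {"tx":0,"ty":0,"tz":-0.9,"wx":0,"wy":0,"wz":0,"gripper":75},
    {"tx":0,"ty":0,"tz":-0.9,"wx":0,"wy":0,"wz":0,"gripper":75},
    {"tx":0,"ty":0,"tz":-0.9,"wx":0,"wy":0,"wz":0,"gripper":75},
    {"tx":0,"ty":0,"tz":-0.9,"wx":0,"wy":0,"wz":0,"gripper":75},
    {"tx":0,"ty":0,"tz":-0.4,"wx":0,"wy":0,"wz":0,"gripper":75},
    {"tx":0,"ty":0,"tz":0,"wx":0,"wy":0,"wz":0,"gripper":75}
  ]
}}

```text
time_s: 9.12
position: [0.589, 0.171, 0.2373]
eef_rot: [0.837, 0.548, 0.003, 0.002]
contact_force: [0.5, -0.2, 0.7]
grip_width: 0.82
gripper_force: 0.0
```

```bash
python3 - <<'E'
from h import *
np.set_printoptions(precision=4,suppress=True)
o=get_obs();print(o['time_s'],o['position'],o['qpos'])
M=R.from_quat(o['eef_rot']).as_matrix()
print("tool-x ang",np.degrees(np.arctan2(M[1,0],M[0,0])),"tool-y ang",np.degrees(np.arctan2(M[1,1],M[0,1])))
print("to can, tool mm",1e3*M.T@(np.array([.5912,-.029,.20])-o['position']))
E
```

```text
9.1167 [0.589  0.171  0.2373] [0.0858 0.2361 1.4629 0.0001 1.4348 0.4969]
tool-x ang 66.44640798842406 tool-y ang -23.55508767381851
to can, tool mm [-182.6017   81.7052   37.1397]
```

Request:
{"api": "carry_out", "payload": {
  "targets": [
    {"tx":-0.76,"ty":0.34,"tz":0,"wx":0,"wy":0,"wz":0,"gripper":75},
    {"tx":-0.76,"ty":0.34,"tz":0,"wx":0,"wy":0,"wz":0,"gripper":75},
    {"tx":-0.76,"ty":0.34,"tz":0,"wx":0,"wy":0,"wz":0,"gripper":75},
    {"tx":-0.76,"ty":0.34,"tz":0,"wx":0,"wy":0,"wz":0,"gripper":75},
    {"tx":-0.76,"ty":0.34,"tz":0,"wx":0,"wy":0,"wz":0,"gripper":75},
    {"tx":-0.76,"ty":0.34,"tz":0,"wx":0,"wy":0,"wz":0,"gripper":75},
    {"tx":-0.76,"ty":0.34,"tz":0,"wx":0,"wy":0,"wz":0,"gripper":75},
    {"tx":-0.76,"ty":0.34,"tz":0,"wx":0,"wy":0,"wz":0,"gripper":75},
    {"tx":0,"ty":0,"tz":0,"wx":0,"wy":0,"wz":-7,"gripper":75},
    {"tx":0,"ty":0,"tz":0,"wx":0,"wy":0,"wz":-7,"gripper":75},
    {"tx":0,"ty":0,"tz":0,"wx":0,"wy":0,"wz":-7,"gripper":75},
    {"tx":0,"ty":0,"tz":0,"wx":0,"wy":0,"wz":-7,"gripper":75},
    {"tx":0,"ty":0,"tz":0,"wx":0,"wy":0,"wz":-7,"gripper":75},
    {"tx":0,"ty":0,"tz":0,"wx":0,"wy":0,"wz":-7,"gripper":75},
    {"tx":0,"ty":0,"tz":0,"wx":0,"wy":0,"wz":-7,"gripper":75},
    {"tx":0,"ty":0,"tz":0,"wx":0,"wy":0,"wz":-7,"gripper":75},
    {"tx":0,"ty":0,"tz":0,"wx":0,"wy":0,"wz":-7,"gripper":75},
    {"tx":0,"ty":0,"tz":0,"wx":0,"wy":0,"wz":-7,"gripper":75},
    {"tx":0,"ty":0,"tz":0,"wx":0,"wy":0,"wz":-7,"gripper":75},
    {"tx":0,"ty":0,"tz":0,"wx":0,"wy":0,"wz":-7,"gripper":75}
  ]
}}

```text
time_s: 10.78
position: [0.5877, -0.0288, 0.2302]
eef_rot: [0.252, 0.968, 0.0, -0.002]
contact_force: [1.2, -0.2, -0.2]
grip_width: 0.813
gripper_force: 0.0
```

```bash
python3 - <<'E'
from h import *
import cv2
np.set_printoptions(precision=4,suppress=True)
o=get_obs();print(o['time_s'],o['position'],o['qpos'],o['joint_vel'])
M=R.from_quat(o['eef_rot']).as_matrix()
print("tool-x ang",np.degrees(np.arctan2(M[1,0],M[0,0])))
ci=camera_info("wrist"); im=read_camera("wrist"); s=read_camera("scene")
cv2.imwrite("pics/w3.png",np.hstack([cv2.resize(im,(400,300)),cv2.resize(s[190:430,160:480],(400,300))])[:,:,::-1])
print("to can, tool mm",1e3*M.T@(np.array([.5912,-.029,.1525])-o['position']))
print(proj(ci,[[.5912,-.029,.171]]))
E
```

```text
10.7833 [ 0.5877 -0.0288  0.2302] [-0.2542  0.1855  1.5353  0.      1.4244 -1.315 ] [ 0.0001  0.0001  0.0001 -0.0018 -0.0013 -1.453 ]
tool-x ang 150.78301982101902
to can, tool mm [-3.404   1.5989 77.7265]
[[320.9786 268.2936]]
```

View pics/w3.png

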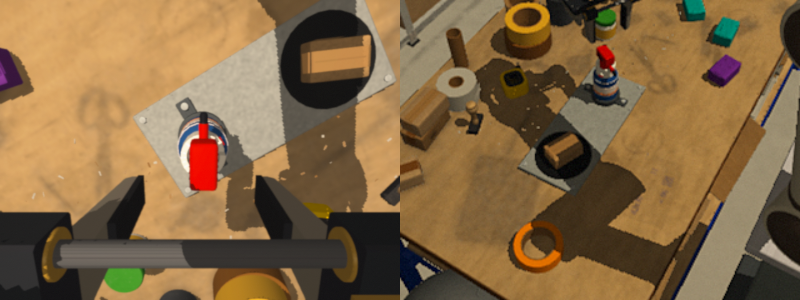

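The left half (wrist view) shows the box flat on the mat at about (335,60), and the red bar at about (204,165) parallel to the fingers, spout toward the top. I'll measure its sideways offset exactly.

```bash
python3 - <<'E'
from h import *
import cv2
np.set_printoptions(precision=4,suppress=True)
o=get_obs();M=R.from_quat(o['eef_rot']).as_matrix();ci=camera_info("wrist")
a=read_camera("wrist").astype(int)
m=((a[...,0]>90)&(a[...,1]<60)&(a[...,2]<60)).astype('uint8')
m[:170]=0;m[330:]=0;m[:,:250]=0;m[:,400:]=0
for y in range(180,320,10):
    xs=np.where(m[y])[0]
    if len(xs):
        L,Rr=[1e3*(M.T@(ray(ci,(x,y),.171)-o['position'])) for x in (xs[0]-.5,xs[-1]+.5)]
        print(y,xs[0],xs[-1],"toolx %.1f y %.1f..%.1f"%(L[0],L[1],Rr[1]),a[y,(xs[0]+xs[-1])//2])
print(np.degrees(np.arctan2(M[1,0],M[0,0])),o['position'])
E
```

```text
200 318 332 toolx 35.4 y -0.4..7.7 [242  15   0]
210 319 332 toolx 29.9 y 0.2..7.8 [243  12   0]
220 319 352 toolx 24.3 y 0.2..18.8 [151 120 102]
230 305 359 toolx 18.7 y -7.5..22.7 [221  11   0]
240 304 347 toolx 13.0 y -8.1..16.2 [244  13   0]
250 304 348 toolx 7.3 y -8.2..16.9 [244  13   0]
260 304 347 toolx 1.4 y -8.2..16.4 [243  10   0]
270 305 347 toolx -4.5 y -7.7..16.5 [242  10   0]
280 304 346 toolx -10.4 y -8.3..16.1 [242   5   0]
290 304 347 toolx -16.5 y -8.4..16.8 [242  10   0]
300 306 345 toolx -22.6 y -7.3..15.7 [241   9   0]
150.45960976011236 [ 0.5878 -0.0288  0.2305]
```

Request:
{"api": "carry_out", "payload": {
  "targets": [
    {"tx":-0.1,"ty":0.1,"tz":0,"wx":0,"wy":0,"wz":0,"gripper":60},
    {"tx":0,"ty":0,"tz":0.7,"wx":0,"wy":0,"wz":0,"gripper":60},
    {"tx":0,"ty":0,"tz":0.7,"wx":0,"wy":0,"wz":0,"gripper":60},
    {"tx":0,"ty":0,"tz":0.7,"wx":0,"wy":0,"wz":0,"gripper":60},
    {"tx":0,"ty":0,"tz":0.4,"wx":0,"wy":0,"wz":0,"gripper":60},
    {"tx":0,"ty":0,"tz":0.3,"wx":0,"wy":0,"wz":0,"gripper":60},
    {"tx":0,"ty":0,"tz":0,"wx":0,"wy":0,"wz":0,"gripper":60},
    {"tx":0,"ty":0,"tz":0,"wx":0,"wy":0,"wz":0,"gripper":60}
  ]
}}

```text
time_s: 11.6
position: [0.5931, -0.0279, 0.1488]
eef_rot: [0.255, 0.967, 0.0, 0.0]
contact_force: [0.4, 0.2, -0.2]
grip_width: 0.655
gripper_force: 0.0
```

Request:
{"api": "carry_out", "payload": {
  "targets": [
    {"tx":0.06,"ty":0,"tz":0.05,"wx":0,"wy":0,"wz":0,"gripper":60},
    {"tx":0,"ty":0,"tz":0,"wx":0,"wy":0,"wz":0,"gripper":20},
    {"tx":0,"ty":0,"tz":0,"wx":0,"wy":0,"wz":0,"gripper":20},
    {"tx":0,"ty":0,"tz":0,"wx":0,"wy":0,"wz":0,"gripper":20},
    {"tx":0,"ty":0,"tz":0,"wx":0,"wy":0,"wz":0,"gripper":20},
    {"tx":0,"ty":0,"tz":0,"wx":0,"wy":0,"wz":0,"gripper":20},
    {"tx":0,"ty":0,"tz":0,"wx":0,"wy":0,"wz":0,"gripper":20},
    {"tx":0,"ty":0,"tz":0,"wx":0,"wy":0,"wz":0,"gripper":20},
    {"tx":0,"ty":0,"tz":0,"wx":0,"wy":0,"wz":0,"gripper":20}
  ]
}}

```text
time_s: 12.35
position: [0.5915, -0.027, 0.1473]
eef_rot: [0.255, 0.967, 0.0, 0.0]
contact_force: [-0.1, 0.0, 1.7]
grip_width: 0.282
gripper_force: 30.0
```

```bash
python3 - <<'E'
from h import *
o=get_obs();M=R.from_quat(o['eef_rot']).as_matrix()
print(o['position'],o['contact_force'],o['ft_torque'],o['grip_width'],o['gripper_force'],np.degrees(np.arctan2(M[1,0],M[0,0])))
E
```

```text
[ 0.59147945 -0.02702148  0.14731962] [-0.10658884  0.03973842  1.72400069] [ 0.08877371 -0.19761988 -0.06035374] 0.2815328308177534 29.998100996017456 150.4378557986809
```

Request:
{"api": "carry_out", "payload": {
  "targets": [
    {"tx":0,"ty":0,"tz":0,"wx":0,"wy":0,"wz":4,"gripper":20},
    {"tx":0,"ty":0,"tz":0,"wx":0,"wy":0,"wz":5,"gripper":20},
    {"tx":0,"ty":0,"tz":0,"wx":0,"wy":0,"wz":5,"gripper":20},
    {"tx":0,"ty":0,"tz":0,"wx":0,"wy":0,"wz":5,"gripper":20},
    {"tx":0,"ty":0,"tz":0,"wx":0,"wy":0,"wz":5,"gripper":20},
    {"tx":0,"ty":0,"tz":0,"wx":0,"wy":0,"wz":5,"gripper":20},
    {"tx":0,"ty":0,"tz":0,"wx":0,"wy":0,"wz":5,"gripper":20},
    {"tx":0,"ty":0,"tz":0,"wx":0,"wy":0,"wz":5,"gripper":20},
    {"tx":0,"ty":0,"tz":0,"wx":0,"wy":0,"wz":5,"gripper":20},
    {"tx":0,"ty":0,"tz":0,"wx":0,"wy":0,"wz":5,"gripper":20},
    {"tx":0,"ty":0,"tz":0,"wx":0,"wy":0,"wz":5,"gripper":20},
    {"tx":0,"ty":0,"tz":0,"wx":0,"wy":0,"wz":5,"gripper":20},
    {"tx":0,"ty":0,"tz":0,"wx":0,"wy":0,"wz":0,"gripper":20},
    {"tx":0,"ty":0,"tz":0,"wx":0,"wy":0,"wz":0,"gripper":20},
    {"tx":0,"ty":0,"tz":0,"wx":0,"wy":0,"wz":0,"gripper":20}
  ]
}}

```text
time_s: 13.6
position: [0.5934, -0.0259, 0.1474]
eef_rot: [0.698, 0.716, 0.003, 0.001]
contact_force: [7.5, 4.3, -3.2]
grip_width: 0.282
gripper_force: 30.0
```

```bash
python3 - <<'E'
from h import *
o=get_obs();M=R.from_quat(o['eef_rot']).as_matrix()
print(o['position'],o['contact_force'],o['ft_torque'],o['grip_width'],o['gripper_force'],np.degrees(np.arctan2(M[1,0],M[0,0])))
E
```

```text
[ 0.59342828 -0.02587193  0.14740611] [ 7.54409916  4.30994695 -3.22624707] [ 0.75553778 -1.49188714 -0.00279378] 0.282394890461968 29.998894035816193 91.43147829169406
```

Angle reached: 91.4°. I'll release, lift clear, and check from the wrist camera.

Request:
{"api": "carry_out", "payload": {
  "targets": [
    {"tx":0,"ty":0,"tz":0,"wx":0,"wy":0,"wz":0,"gripper":60},
    {"tx":0,"ty":0,"tz":0,"wx":0,"wy":0,"wz":0,"gripper":60},
    {"tx":0,"ty":0,"tz":0,"wx":0,"wy":0,"wz":0,"gripper":60},
    {"tx":0,"ty":0,"tz":0,"wx":0,"wy":0,"wz":0,"gripper":60},
    {"tx":0,"ty":0,"tz":-0.5,"wx":0,"wy":0,"wz":0,"gripper":60},
    {"tx":0,"ty":0,"tz":-0.7,"wx":0,"wy":0,"wz":0,"gripper":60},
    {"tx":0,"ty":0,"tz":-0.7,"wx":0,"wy":0,"wz":0,"gripper":60},
    {"tx":0,"ty":0,"tz":-0.7,"wx":0,"wy":0,"wz":0,"gripper":60},
    {"tx":0,"ty":0,"tz":-0.4,"wx":0,"wy":0,"wz":0,"gripper":60},
    {"tx":0,"ty":0,"tz":0,"wx":0,"wy":0,"wz":0,"gripper":60},
    {"tx":0,"ty":0,"tz":0,"wx":0,"wy":0,"wz":0,"gripper":60}
  ]
}}

```text
time_s: 14.52
position: [0.5914, -0.0272, 0.237]
eef_rot: [0.698, 0.716, 0.0, 0.0]
contact_force: [0.2, -0.3, -1.2]
grip_width: 0.656
gripper_force: 0.0
```

```bash
python3 - <<'E'
from h import *
import cv2
np.set_printoptions(precision=4,suppress=True)
o=get_obs();M=R.from_quat(o['eef_rot']).as_matrix();ci=camera_info("wrist")
im=read_camera("wrist");a=im.astype(int)
cv2.imwrite("pics/w4.png",im[:,:,::-1])
m=((a[...,0]>90)&(a[...,1]<60)&(a[...,2]<60)).astype('uint8')
m[:120]=0;m[330:]=0;m[:,:250]=0;m[:,400:]=0
for y in range(180,320,15):
    xs=np.where(m[y])[0]
    if len(xs):
        L,Rr=[1e3*(M.T@(ray(ci,(x,y),.171)-o['position'])) for x in (xs[0]-.5,xs[-1]+.5)]
        print(y,xs[0],xs[-1],"toolx %.1f y %.1f..%.1f"%(L[0],L[1],Rr[1]))
print(np.degrees(np.arctan2(M[1,0],M[0,0])),o['position'])
print("mat px",proj(ci,[[.5866,.171,.015]]),"box top",proj(ci,[[.5866,.171,.051]]))
E
```

```text
195 316 330 toolx 36.9 y -2.9..5.4
210 317 330 toolx 28.5 y -2.4..5.5
225 303 345 toolx 19.9 y -10.3..14.0
240 302 345 toolx 11.1 y -10.9..14.2
255 302 345 toolx 2.2 y -11.0..14.3
270 303 344 toolx -6.8 y -10.5..13.9
285 303 344 toolx -16.1 y -10.6..14.0
91.43473084191054 [ 0.5914 -0.0272  0.237 ]
mat px [[320.5601 -31.8913]] box top [[320.7318 -49.7337]]
```

View pics/w4.png

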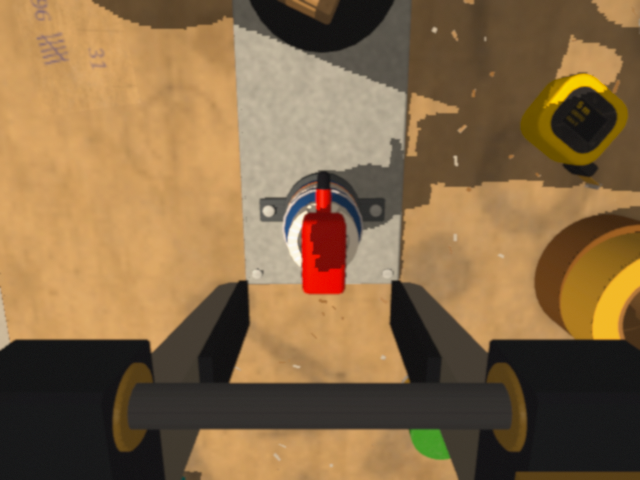

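The view shows the spout at (323,190) on the stand's midline, with the stand edges symmetric about it, so it is aligned. The box is on the mat at the top. Now I'll close the fingers and approach the head top.

Request:
{"api": "carry_out", "payload": {
  "targets": [
    {"tx":0,"ty":0.04,"tz":0,"wx":0,"wy":0,"wz":0,"gripper":0},
    {"tx":0,"ty":0,"tz":0,"wx":0,"wy":0,"wz":0,"gripper":0},
    {"tx":0,"ty":0,"tz":0,"wx":0,"wy":0,"wz":0,"gripper":0},
    {"tx":0,"ty":0,"tz":0,"wx":0,"wy":0,"wz":0,"gripper":0},
    {"tx":0,"ty":0,"tz":0,"wx":0,"wy":0,"wz":0,"gripper":0},
    {"tx":0,"ty":0,"tz":0,"wx":0,"wy":0,"wz":0,"gripper":0},
    {"tx":0,"ty":0,"tz":0,"wx":0,"wy":0,"wz":0,"gripper":0},
    {"tx":0,"ty":0,"tz":0,"wx":0,"wy":0,"wz":0,"gripper":0},
    {"tx":0,"ty":0,"tz":0.7,"wx":0,"wy":0,"wz":0,"gripper":0},
    {"tx":0,"ty":0,"tz":0.7,"wx":0,"wy":0,"wz":0,"gripper":0},
    {"tx":0,"ty":0,"tz":0.5,"wx":0,"wy":0,"wz":0,"gripper":0},
    {"tx":0,"ty":0,"tz":0.1,"wx":0,"wy":0,"wz":0,"gripper":0},
    {"tx":0,"ty":0,"tz":0,"wx":0,"wy":0,"wz":0,"gripper":0},
    {"tx":0,"ty":0,"tz":0,"wx":0,"wy":0,"wz":0,"gripper":0}
  ]
}}

```text
time_s: 15.73
position: [0.593, -0.0271, 0.178]
eef_rot: [0.698, 0.716, 0.0, 0.001]
contact_force: [0.3, 0.4, 0.2]
grip_width: 0.002
gripper_force: 0.0
```

Request:
{"api": "carry_out", "payload": {
  "targets": [
    {"tx":0,"ty":0,"tz":0.15,"wx":0,"wy":0,"wz":0,"gripper":0},
    {"tx":0,"ty":0,"tz":0.15,"wx":0,"wy":0,"wz":0,"gripper":0},
    {"tx":0,"ty":0,"tz":0,"wx":0,"wy":0,"wz":0,"gripper":0},
    {"tx":0,"ty":0,"tz":0,"wx":0,"wy":0,"wz":0,"gripper":0}
  ]
}}

```text
time_s: 16.07
position: [0.5936, -0.0273, 0.1694]
eef_rot: [0.698, 0.716, 0.001, 0.001]
contact_force: [1.3, -0.0, 4.6]
grip_width: 0.006
gripper_force: 1.9
```

Request:
{"api": "carry_out", "payload": {
  "targets": [
    {"tx":0,"ty":0,"tz":0.1,"wx":0,"wy":0,"wz":0,"gripper":0},
    {"tx":0,"ty":0,"tz":0.1,"wx":0,"wy":0,"wz":0,"gripper":0},
    {"tx":0,"ty":0,"tz":0,"wx":0,"wy":0,"wz":0,"gripper":0},
    {"tx":0,"ty":0,"tz":0,"wx":0,"wy":0,"wz":0,"gripper":0}
  ]
}}

```text
time_s: 16.4
position: [0.5937, -0.0273, 0.1639]
eef_rot: [0.698, 0.716, 0.001, 0.001]
contact_force: [1.1, -1.2, 8.0]
grip_width: 0.007
gripper_force: 3.9
```

Request:
{"api": "carry_out", "payload": {
  "targets": [
    {"tx":0,"ty":0,"tz":0.1,"wx":0,"wy":0,"wz":0,"gripper":0},
    {"tx":0,"ty":0,"tz":0,"wx":0,"wy":0,"wz":0,"gripper":0},
    {"tx":0,"ty":0,"tz":0,"wx":0,"wy":0,"wz":0,"gripper":0}
  ]
}}

```text
time_s: 16.65
position: [0.5938, -0.0273, 0.1614]
eef_rot: [0.698, 0.716, 0.001, 0.002]
contact_force: [-0.9, -0.7, 10.3]
grip_width: 0.001
gripper_force: 4.7
```

Nearly at the stop. I'll push a little more, until the force rises above the spring's.

Request:
{"api": "carry_out", "payload": {
  "targets": [
    {"tx":0,"ty":0,"tz":0.08,"wx":0,"wy":0,"wz":0,"gripper":0},
    {"tx":0,"ty":0,"tz":0,"wx":0,"wy":0,"wz":0,"gripper":0},
    {"tx":0,"ty":0,"tz":0,"wx":0,"wy":0,"wz":0,"gripper":0},
    {"tx":0,"ty":0,"tz":0,"wx":0,"wy":0,"wz":0,"gripper":0}
  ]
}}

```text
time_s: 16.98
position: [0.5943, -0.0274, 0.1612]
eef_rot: [0.698, 0.716, 0.001, 0.002]
contact_force: [-4.3, 0.4, 19.7]
grip_width: 0.01
gripper_force: 9.4
```

The head is at its hard stop: 19.7 N with no further travel. Lifting off now.

Request:
{"api": "carry_out", "payload": {
  "targets": [
    {"tx":0,"ty":0,"tz":-0.2,"wx":0,"wy":0,"wz":0,"gripper":0},
    {"tx":0,"ty":0,"tz":-0.3,"wx":0,"wy":0,"wz":0,"gripper":0},
    {"tx":0,"ty":0,"tz":-0.7,"wx":0,"wy":0,"wz":0,"gripper":0},
    {"tx":0,"ty":0,"tz":-0.9,"wx":0,"wy":0,"wz":0,"gripper":0},
    {"tx":0,"ty":0,"tz":-0.9,"wx":0,"wy":0,"wz":0,"gripper":0},
    {"tx":-0.9,"ty":0,"tz":-0.3,"wx":0,"wy":0,"wz":0,"gripper":0},
    {"tx":-0.9,"ty":0,"tz":-0.3,"wx":0,"wy":0,"wz":0,"gripper":0},
    {"tx":-0.9,"ty":0,"tz":0,"wx":0,"wy":0,"wz":0,"gripper":0},
    {"tx":-0.9,"ty":0,"tz":0,"wx":0,"wy":0,"wz":0,"gripper":0},
    {"tx":-0.9,"ty":0,"tz":0,"wx":0,"wy":0,"wz":0,"gripper":0},
    {"tx":-0.9,"ty":0,"tz":0,"wx":0,"wy":0,"wz":0,"gripper":0},
    {"tx":-0.9,"ty":0,"tz":0,"wx":0,"wy":0,"wz":0,"gripper":0},
    {"tx":-0.9,"ty":0,"tz":0,"wx":0,"wy":0,"wz":0,"gripper":0},
    {"tx":0,"ty":0,"tz":0,"wx":0,"wy":0,"wz":0,"gripper":0},
    {"tx":0,"ty":0,"tz":0,"wx":0,"wy":0,"wz":0,"gripper":0}
  ]
}}

```text
time_s: 18.23
position: [0.5972, -0.2437, 0.2636]
eef_rot: [0.699, 0.715, -0.0, -0.001]
contact_force: [0.5, 0.3, -0.3]
grip_width: 0.005
gripper_force: 0.0
```

```bash
python3 - <<'E'
from h import *
import cv2
o=get_obs();print(o['position'],o['time_s'])
t=read_camera("top")[215:300,215:375]; s=read_camera("scene")[200:370,230:390]
g=lambda x:(((x/255.)**.6)*255).astype('uint8')
A=cv2.resize(g(t),(800,425),interpolation=cv2.INTER_CUBIC)[:, :470]; 
B=cv2.resize(g(s),(330,350),interpolation=cv2.INTER_CUBIC)
A=cv2.resize(g(t),(470,250),interpolation=cv2.INTER_CUBIC)
c=np.zeros((350,800,3),'uint8');c[:250,:470]=A;c[:,470:]=B
cv2.imwrite("pics/f.png",c[:,:,::-1])
E
```

```text
[ 0.59720854 -0.24374027  0.263594  ] 18.2333
```

View pics/f.png

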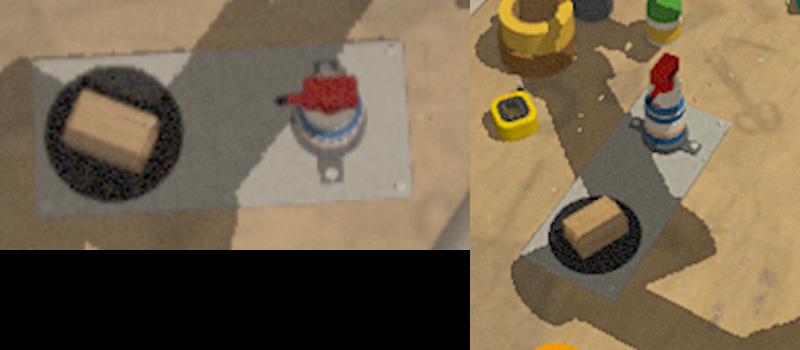

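The final picture shows the box flat on the middle of the mat at about (112,132), and the head up with its spout at about (285,100) pointing along the stand's axis to the mat. The other things are in place, so I'm handing in.

```bash
python3 -c "
from rig import *
print(hand_in())"
```

```text
the job is handed in; nothing more can be done
None
```

The brown box sits flat on the middle of the mat, the spout is lined up with the notch, and with the box already there I pushed the head down to its stop once and let it spring back; handed in at about 18 s, no verdict shown.

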